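# Clear the glass lid, put the keys and tokens away, close the jar

## Task

First lift the glass jar lid off the key tray by its knob and set it on the cork mat. Then lay every iron key flat in a tray compartment of its own, ring end towards the tray's low front lip, put every laundry token into the glass jar, and only when all are away cover the jar centrally with the lid. Grip the glass and the tokens only lightly and set the glass down softly and level; leave everything else on the shelf where it is.

Things in the scene. Friction and masses are not known exactly. Their poses are not given: they have to be found in the camera images.
- tray: Plywood key tray, fixed, 122 (own x) x 160 mm (y). Origin: centre of underside. Floor top z = 6 mm. Three compartments side by side in y, each 114 mm long (x), 48 wide, pitch 52. The 4 mm walls beside them, 18 mm high, stand only at |x| = 30 to 57 mm: the middle 60 mm is cut away for fingers. Back wall (+x) 18 mm high; front wall (-x, nearer the robot) a low lip 10 mm high.
- slot1 (a point): Centre of the floor of the tray's compartment 1 (z = 6 mm, y = -52 mm in the tray); compartment's length runs along tray x.
- slot2 (a point): Centre of the floor of the tray's compartment 2 (z = 6 mm, y = 0 mm in the tray); compartment's length runs along tray x.
- slot3 (a point): Centre of the floor of the tray's compartment 3 (z = 6 mm, y = 52 mm in the tray); compartment's length runs along tray x.
- lid: Clear glass jar lid, about 200 g: flat disc 112 mm across, 8 mm thick, with a round knob on top, 22 mm across and 24 mm tall (8 to 32 mm above the underside), to grip it by. Origin: centre of its underside; z up. At the start it lies across the walls of the key tray (underside at 18 mm). Fragile: a grip over 25 N or so, or pressing it down with over 30 N, breaks it.
- jar: Low open glass jar for laundry tokens, fixed to the shelf, 45 mm high, mouth 88 mm across inside (96 mm outside), inner floor at 5 mm, 84 mm across. Origin: centre of its underside.
- mat: Round cork mat, fixed, 136 mm across, 4 mm thick. Origin: centre of its underside.
- key1: Dark cast-iron key (two or three alike; None = absent), 92 mm long, 9 mm thick, 90 g, lying flat. Origin: underside, mid-length. Own x: along the straight shank (9 mm wide and high) from bow to bit, z up. Ring-shaped bow, 35 mm across, at x = -46 to -11 mm; shank to x = +46; two bit teeth reach 17 mm to +y at x = 32 to 46. Grip the shank near x = +8 mm.
- key1_bow (a point): Centre of this key's bow ring.
- key2: Dark cast-iron key (two or three alike; None = absent), 92 mm long, 9 mm thick, 90 g, lying flat. Origin: underside, mid-length. Own x: along the straight shank (9 mm wide and high) from bow to bit, z up. Ring-shaped bow, 35 mm across, at x = -46 to -11 mm; shank to x = +46; two bit teeth reach 17 mm to +y at x = 32 to 46. Grip the shank near x = +8 mm.
- key2_bow (a point): Centre of this key's bow ring.
- key3: Dark cast-iron key (two or three alike; None = absent), 92 mm long, 9 mm thick, 90 g, lying flat. Origin: underside, mid-length. Own x: along the straight shank (9 mm wide and high) from bow to bit, z up. Ring-shaped bow, 35 mm across, at x = -46 to -11 mm; shank to x = +46; two bit teeth reach 17 mm to +y at x = 32 to 46. Grip the shank near x = +8 mm.
- key3_bow (a point): Centre of this key's bow ring.
- token1: A white plastic laundry token: plain disc 30 mm across, 7 mm thick, 12 g, brittle (a grip over 25 N or so cracks it), lying flat. Origin: centre of its underside. There may be two or three (None = absent).
- token2: A white plastic laundry token: plain disc 30 mm across, 7 mm thick, 12 g, brittle (a grip over 25 N or so cracks it), lying flat. Origin: centre of its underside. There may be two or three (None = absent).
- token3: A white plastic laundry token: plain disc 30 mm across, 7 mm thick, 12 g, brittle (a grip over 25 N or so cracks it), lying flat. Origin: centre of its underside. There may be two or three (None = absent).
- wedge: Black rubber door wedge, 75 x 36 x 28 mm. Bystander: leave it alone. Origin: underside.
- padlock: Brass padlock lying flat, 72 x 45 x 20 mm. Bystander: leave it alone. Origin: underside.
- torch: Black pocket torch lying, 120 mm long, 36 mm thick. Bystander: leave it alone. Origin: underside.
- tape: Cardboard-brown roll of parcel tape, 84 mm across, 24 mm high. Bystander: leave it alone. Origin: underside.
- mug: White mug, 80 mm across, 90 mm high. Bystander: leave it alone. Origin: underside.
- case: Black spectacle case, 60 x 150 x 35 mm. Bystander: leave it alone. Origin: underside.
- polish: Dark flat tin of shoe polish, 70 mm across, 26 mm high. Bystander: leave it alone. Origin: underside.
There are look-alikes about, which are no part of the job. Several things look just like the mat: the one meant starts farthest from the robot's base.

How it is judged:
By the outcome, as a careful person would: the job done as asked, in the order asked, and still so for the second after the job is handed in, with the robot touching nothing.
Of key1, key2, key3 only 2 to 3 are there at a start; the rules pass over those that are not, and their reading is None.
Of token1, token2, token3 only 2 to 3 are there at a start; the rules pass over those that are not, and their reading is None.
At some moment in a run one of key1, key2, key3, token1, token2, token3 may be knocked a few centimetres aside while the robot is not near it.
It also fails if it takes over 210 s, if anything falls off the work surface, if the arm or the gripper's body presses on something with over 40 N, if the wrist force passes 120 N, or if a joint passes its speed limit or range.

## Robot

A 7-joint arm with a two-finger parallel gripper is mounted at the origin on the work surface. World frame = base frame: x ahead of the robot, y to its left, z up, the work surface at z = 0. Lengths are in m, angles in rad, forces in N, time in s.
With the tool pointing down it reaches from about 0.4 to 0.9 m from the base axis. Payload 5.6 kg.
Tool frame: the origin (TCP) lies on the centre line of the jaws, within the pads' length; the fingertips stand 19 mm ahead of it and the grasp point (between the pads) is the TCP; z points along the fingers, y is the line along which they close (so a half turn about z gives the same grasp; the last joint's range is limited). The gripper opens to 92 mm and grips with 3 to 60 N. Pads are 20 mm wide; open, the fingers measure 128 mm over their backs; the gripper's body (75 mm by 189 mm) begins 69 mm behind the grasp point.
Start: joints at [-1.234, 0.468, -0.012, 1.603, 0.006, 1.071, -0.056], TCP at [0.241, 0.604, 0.234] pointing down, gripper open.
Joint ranges: [-2.53, 2.53], [-0.31, 2.02], [-1.57, 1.55], [0.28, 2.44], [-1.29, 4.43], [0.15, 1.84], [-2.92, 2.92]. Speed limits (rad/s): [2.57, 2.57, 3.14, 3.14, 3.14, 3.14, 3.14].

## Interface

Orientations are given as a rotation vector (axis times angle).
In Python, from workcell import state, get_image, close_job gives the robot as it stands.
- The arm moves only by the tool jog_arm, never from a script. Its argument "deltas" is a list that holds one entry, the list of rows, each a list of 7 numbers: the shift along the tool's x, y, z in m, then the turn, a rotation vector about the tool's x, y, z in rad, then the closure, from 0 (fully open) to 1 (shut). In form: [[[tx, ty, tz, ax, ay, az, gripper], ...]]. A call has 1 to 20 rows; each row shifts and turns the commanded pose from where the row before left it, along the tool's axes as they then stand; what a row does not reach is not made up. A row lasts 1/8 s, in which the tool goes at most 62.5 mm and 10.7 degrees, less where a joint would pass 70% of its speed; a pose out of reach is approached as far as the arm can. A call is refused whole if a number of a shift passes 0.0625 or a number of a turn 0.188, either way. A call with a gripper value outside its range is refused whole. The fingers move at their own pace and stop on an object; "force" is the grip in N (left out, the last holds). Time passes only in rows, so rows that do not move let the fingers close. It gives the time, the measured TCP pose, the force, the opening and the grip force at its end, in the units of the state.
- state(): the state, without advancing time (a new reading comes with each control period).
- get_image(name): name is "scene" or "top" or "wrist"; returns a dict with "pixels" (400x640x3 uint8, blue, green, red), "fovy" (degrees; the focal length in pixels is half the picture's height over the tangent of half this angle, whatever the lens; pixels are square), "cx", "cy" (the principal point, pixels), "world_from_camera" (4x4, takes a point from camera to world coordinates). Camera axes: x right, y up, looking along -z (the intrinsics and any distortion apply to the point x, -y, -z); pixel columns grow to the right and rows downward; lengths in m; the calibration is good to about 2 mm. A picture is of the moment at which its call begins. There is no depth.
- close_job(): hands the job in; it is judged then, once.
The state is a dict: "t": time; "joints": joint angles; "joint_velocities": joint speeds; "joint_efforts": joint torques, N m; "eef_pos": TCP position; "eef_rot": TCP orientation; "wrist_force": force on the tool from outside, world axes, zero at the start; "torque": the same for the moment, N m; "grip_width": opening from 0.0 (shut) to 1.0 (fully open); "finger_force": force on a finger pad.
Only numpy, scipy, OpenCV 4.12 (cv2) and the standard library are available. Lean on these libraries where they do the work, as an engineer would, in place of code of your own. Each camera call takes 0.05 s, during which the arm holds its last target. There are 200 camera calls.

## Working session

There is one attempt and no reset: what is moved stays moved. The work goes in short steps, Python scripts to look and compute and a tool call to move; the robot and the scene stay as the last step left them, time stands still between calls to the robot, and variables do not carry over. Pictures are saved under pics/ and viewed, at most 14 in all, crops included, and the job is handed in when it is done.

Besides the shell and the picture viewer there is one more tool, called after "Call:" by a JSON object that holds its "op" and its "data". jog_arm: Moves the arm, as the interface text tells. Its arguments: {"type":"object","properties":{"deltas":{"type":"array"},"force":{"type":"number"}},"required":["deltas"]}

```bash
mkdir -p pics; ls; python3 - <<'E'
from workcell import state,get_image
import cv2,numpy as np
s=state();print(s)
for n in("top","scene"):
    im=get_image(n);print({k:(v if k!="pixels" else v.shape) for k,v in im.items()})
    cv2.imwrite(f"pics/{n}0.png",im["pixels"])
E
```

```text
pics
{'t': 0.0, 'joints': array([-1.23400689,  0.46840221, -0.01159916,  1.60360769,  0.00598101,
        1.07139721, -0.05632727]), 'joint_velocities': array([-0.00136608,  0.00085844,  0.00041084, -0.00090082,  0.00089652,
        0.00188693,  0.00025008]), 'joint_efforts': array([-1.67792305e-04, -5.20587337e+01, -1.25050163e-02, -2.43745530e+01,
       -5.67051012e-02,  1.71646447e-02,  1.86920793e-04]), 'eef_pos': array([0.2408291 , 0.60315155, 0.23263066]), 'eef_rot': array([-5.93109557e-01, -3.08486366e+00,  2.77252676e-03]), 'wrist_force': array([0.15246041, 0.42426336, 0.27643035]), 'torque': array([-0.03343195, -0.03729039,  0.0296354 ]), 'finger_force': 0.0, 'grip_width': 0.9998558952442723}
{'pixels': (400, 640, 3), 'fovy': 49.87030454434425, 'cx': 321.141531642261, 'cy': 202.41619452852333, 'world_from_camera': array([[ 5.39075938e-03,  9.98540758e-01, -5.37335401e-02,
         4.64420471e-01],
       [-9.99879258e-01,  6.16554750e-03,  1.42637537e-02,
        -1.88839986e-04],
       [ 1.45742361e-02,  5.36501597e-02,  9.98453430e-01,
         1.21237529e+00],
       [ 0.00000000e+00,  0.00000000e+00,  0.00000000e+00,
         1.00000000e+00]])}
{'pixels': (400, 640, 3), 'fovy': 43.16538523123387, 'cx': 313.9263658387222, 'cy': 203.1757189294831, 'world_from_camera': array([[-3.30032136e-01, -6.38657158e-01,  6.95122884e-01,
         1.58267426e+00],
       [ 9.43968485e-01, -2.22107631e-01,  2.44114114e-01,
         3.72542115e-01],
       [-1.51312932e-03,  7.36739597e-01,  6.76174886e-01,
         1.05706898e+00],
       [ 0.00000000e+00,  0.00000000e+00,  0.00000000e+00,
         1.00000000e+00]])}
```

```bash
python3 - <<'E'
import cv2
i=cv2.imread("pics/top0.png");cv2.imwrite("pics/top0b.png",cv2.resize(i,(800,500),interpolation=cv2.INTER_CUBIC))
E
```

```text
(no output)
```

View pics/top0b.png

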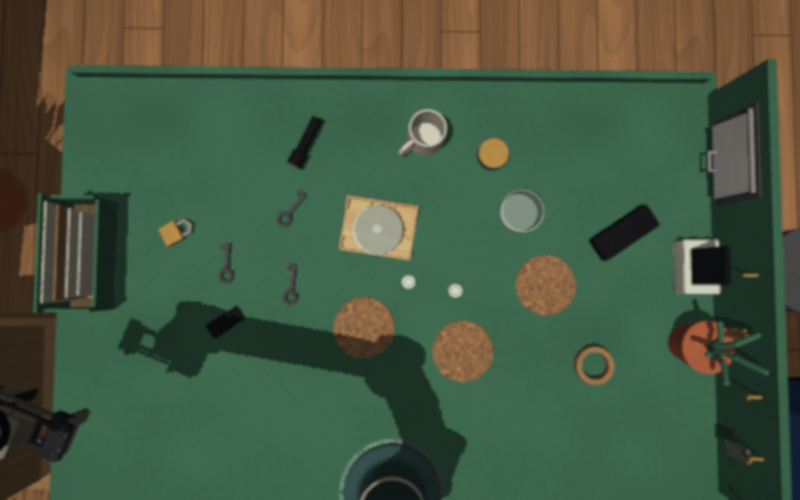

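View pics/scene0.png

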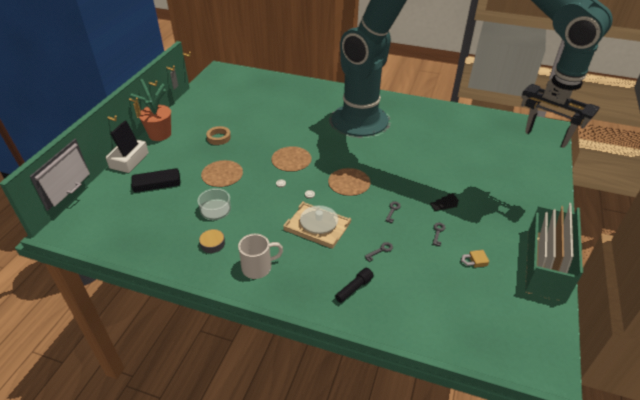

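The top view shows three keys at native pixels of about (182,210), (233,228) and (234,167). Two tokens are at (327,225) and (364,232), the tray and lid at (303,182), the jar at (417,168), and the farthest mat at (436,228).

```bash
cat > h.py <<'E'
import numpy as np,cv2
from workcell import state,get_image
from scipy.spatial.transform import Rotation as R
def ray(im,u,v):
    f=200/np.tan(np.radians(im["fovy"])/2);T=im["world_from_camera"]
    d=T[:3,:3]@np.array([(u-im["cx"])/f,-(v-im["cy"])/f,-1.]);return T[:3,3],d
def p2w(im,u,v,z):
    o,d=ray(im,u,v);return o+d*(z-o[2])/d[2]
def w2p(im,P):
    f=200/np.tan(np.radians(im["fovy"])/2);T=im["world_from_camera"]
    c=T[:3,:3].T@(np.array(P)-T[:3,3]);return np.array([im["cx"]-f*c[0]/c[2],im["cy"]+f*c[1]/c[2]])
def crop(im,u0,v0,w,h,k,name):
    c=cv2.resize(im["pixels"][v0:v0+h,u0:u0+w],None,fx=k,fy=k,interpolation=cv2.INTER_CUBIC)
    cv2.imwrite("pics/"+name,c)
def blobs(mask,amin):
    n,l,s,c=cv2.connectedComponentsWithStats(mask.astype(np.uint8));return [(c[i].round(1),s[i]) for i in range(1,n) if s[i][4]>=amin],l
E
python3 - <<'E'
from h import *
im=get_image("top");p=im["pixels"];np.save("pics/top.npy",im,allow_pickle=True)
crop(im,165,140,180,110,4,"c1.png");crop(im,310,130,180,120,4,"c2.png")
b=p.astype(int);g=b[...,1];r=b[...,2]
hsv=cv2.cvtColor(p,cv2.COLOR_BGR2HSV)
print("white",[(c,s,p2w(im,*c,.007).round(4)) for c,s in blobs((b.min(2)>140)&(hsv[...,1]<60),20)[0] if 80<c[0]<550])
print("brown",[(c,s,p2w(im,*c,.004).round(4)) for c,s in blobs((r>g+15)&(np.indices(g.shape)[0]>70),150)[0] if 80<c[0]<550])
E
```

```text
white [(array([343.7, 107.4]), array([336,  99,  18,  18, 241], dtype=int32), array([ 0.8001, -0.0801,  0.007 ])), (array([327.9, 114.8]), array([322, 111,  16,   9,  35], dtype=int32), array([ 0.7784, -0.0352,  0.007 ])), (array([300.7, 184.3]), array([ 283,  166,   37,   37, 1079], dtype=int32), array([0.5799, 0.0403, 0.007 ])), (array([404.1, 175. ]), array([401, 166,  10,  17,  35], dtype=int32), array([ 0.6083, -0.2513,  0.007 ])), (array([326.3, 225.2]), array([321, 221,  11,  10,  84], dtype=int32), array([ 0.4655, -0.0322,  0.007 ])), (array([363.9, 232.2]), array([359, 228,  11,  10,  85], dtype=int32), array([ 0.4465, -0.1376,  0.007 ]))]
brown [(array([394.4, 122.2]), array([383, 111,  24,  24, 453], dtype=int32), array([ 0.7596, -0.225 ,  0.004 ])), (array([303.8, 179.8]), array([ 272,  157,   62,   51, 1140], dtype=int32), array([0.593 , 0.0318, 0.004 ])), (array([136.4, 186.6]), array([127, 178,  19,  18, 231], dtype=int32), array([0.5706, 0.5004, 0.004 ])), (array([436.1, 227.6]), array([ 413,  204,   47,   48, 1754], dtype=int32), array([ 0.4604, -0.3415,  0.004 ])), (array([290.9, 261.2]), array([ 267,  238,   48,   47, 1734], dtype=int32), array([0.3647, 0.066 , 0.004 ])), (array([369.8, 280.5]), array([ 347,  257,   47,   48, 1793], dtype=int32), array([ 0.3121, -0.1544,  0.004 ])), (array([475.3, 291.7]), array([460, 277,  31,  31, 385], dtype=int32), array([ 0.282, -0.45 ,  0.004]))]
```

View pics/c1.png

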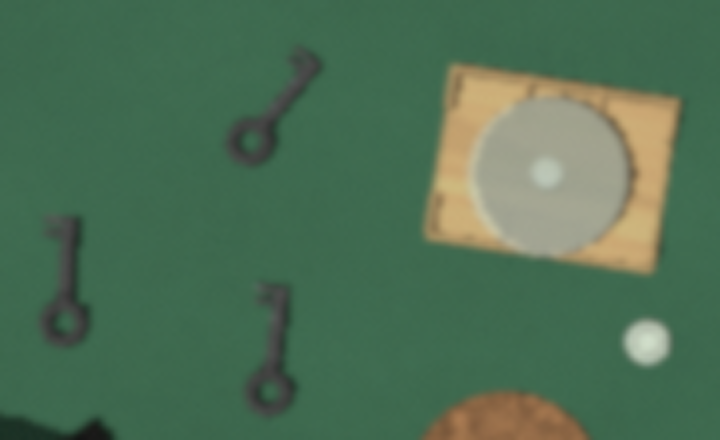

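View pics/c2.png

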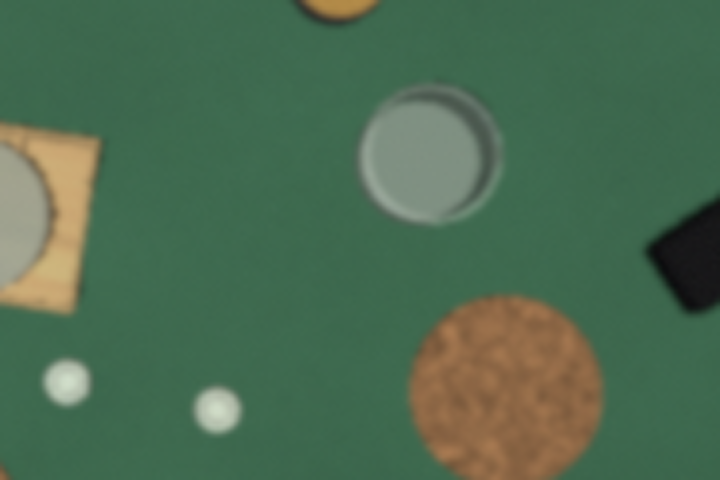

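c1 shows the tray corners, the lid disc centre at about (550,176), the knob at (546,172), and the three keys. All three have their bows down and their bits up-left. c2 shows the jar rim centre at (431,154) and the mat.

```bash
cat >> h.py <<'E'
def rows(x,y,z,yaw=None,vmax=.06):
    """print tool-frame turn + shift from measured pose to target; yaw = world angle of tool y axis (mod pi)"""
    s=state();r=R.from_rotvec(s["eef_rot"]);ty=r.as_matrix()[:,1]
    now=np.arctan2(ty[1],ty[0]);a=0
    if yaw is not None: a=-((yaw-now+np.pi/2)%np.pi-np.pi/2)   # tool z down
    # level correction: rotate tool z to -z
    m=r.as_matrix();tz=m.T@np.array([0,0,-1.]);tilt=np.cross([0,0,1],tz)
    r2=r*R.from_rotvec([0,0,a]);d=r2.as_matrix().T@(np.array([x,y,z])-s["eef_pos"])
    print("t %.2f pos"%s["t"],s["eef_pos"].round(4),"yaw now %.3f"%now,"q7 %.2f"%s["joints"][6],"| turn z %.3f tilt"%a,tilt.round(4),"then shift",d.round(4),"n>=%d"%np.ceil(np.linalg.norm(d)/vmax))
E
cat > m.py <<'E'
from h import *
im=np.load("pics/top.npy",allow_pickle=True).item()
def q(o,u,v,z): return p2w(im,o[0]+u/4-.375,o[1]+v/4-.375,z)
a=(165,140);b=(310,130)
print("disc",q(a,550,176,.026),"knob",q(a,546,172,.048))
C=[q(a,452,65,.018),q(a,682,98,.018),q(a,654,273,.010),q(a,424,240,.010)]
print("tray",np.mean(C,0),[np.linalg.norm(C[i]-C[i-1]).round(4) for i in range(4)])
e=C[0]-C[1]+C[3]-C[2];f=C[0]-C[3]+C[1]-C[2];print("yaw",np.arctan2(e[1],e[0])-np.pi/2,np.arctan2(f[1],f[0]))
print("jar",q(b,431,154,.045),"r",np.linalg.norm(q(b,431+71,154,.045)-q(b,431,154,.045)),"mat",q(b,507,391,.004))
for n,k in dict(A=(65,324,71,215),B=(270,390,281,284),C=(252,142,319,60)).items():
    P=q(a,*k[:2],.009);T=q(a,*k[2:],.009);d=T-P;L=np.linalg.norm(d)
    print(n,"bow",P.round(4),"tip",T.round(4),"L(74.5)",L.round(4),"yaw",np.arctan2(d[1],d[0]).round(3),"grip",(P+d/L*.0365).round(4))
E
python3 m.py; python3 - <<'E'
from h import *
rows(.58,.04,.2)
E
```

```text
disc [0.58000988 0.03576478 0.026     ] knob [0.58057397 0.03783352 0.048     ]
tray [0.58606934 0.03403846 0.014     ] [np.float64(0.1238), np.float64(0.1623), np.float64(0.1239), np.float64(0.1624)]
yaw -0.13625178809254224 -0.15311800835178144
jar [ 0.62291687 -0.27992856  0.045     ] r 0.04880531324055544 mat [ 0.46107963 -0.3423147   0.004     ]
A bow [0.476  0.3726 0.009 ] tip [0.5521 0.3702 0.009 ] L(74.5) 0.0761 yaw -0.032 grip [0.5125 0.3715 0.009 ]
B bow [0.431  0.2297 0.009 ] tip [0.5048 0.2233 0.009 ] L(74.5) 0.0741 yaw -0.087 grip [0.4673 0.2265 0.009 ]
C bow [0.6042 0.2451 0.009 ] tip [0.6624 0.1992 0.009 ] L(74.5) 0.0742 yaw -0.668 grip [0.6328 0.2225 0.009 ]
t 0.15 pos [0.2409 0.6033 0.2329] yaw now 1.191 q7 -0.06 | turn z 0.000 tilt [-0.0013  0.0001  0.    ] then shift [-0.5238 -0.3973  0.0334] n>=11
```

Call:
{"op": "jog_arm", "data": {"deltas": [[[-0.0437, -0.0331, 0, 0, 0, 0, 0], [-0.0437, -0.0331, 0, 0, 0, 0, 0], [-0.0437, -0.0331, 0, 0, 0, 0, 0], [-0.0437, -0.0331, 0, 0, 0, 0, 0], [-0.0437, -0.0331, 0, 0, 0, 0, 0], [-0.0437, -0.0331, 0, 0, 0, 0, 0], [-0.0437, -0.0331, 0.005, 0, 0, 0, 0], [-0.0437, -0.0331, 0.005, 0, 0, 0, 0], [-0.0437, -0.0331, 0.005, 0, 0, 0, 0], [-0.0437, -0.0331, 0.005, 0, 0, 0, 0], [-0.0437, -0.0331, 0.005, 0, 0, 0, 0], [-0.0437, -0.0331, 0.005, 0, 0, 0, 0], [0, 0, 0, 0, 0, -0.117, 0], [0, 0, 0, 0, 0, -0.117, 0], [0, 0, 0, 0, 0, 0, 0], [0, 0, 0, 0, 0, 0, 0], [0, 0, 0, 0, 0, 0, 0]]], "force": 10}}

```text
t: 2.28
eef_pos: [0.5807, 0.0405, 0.2036]
eef_rot: [0.23, 3.133, -0.0]
wrist_force: [-0.7, -0.6, -0.5]
grip_width: 1.0
finger_force: 0.0
```

```bash
python3 - <<'E'
from h import *
rows(.5805,.0365,.1)
im=get_image("wrist");np.save("pics/w1.npy",im,allow_pickle=True);print(im["fovy"],im["world_from_camera"].round(3));cv2.imwrite("pics/w1.png",im["pixels"])
print(w2p(im,[.5805,.0365,.05]))
E
```

```text
t 2.27 pos [0.5807 0.0405 0.2036] yaw now 1.424 q7 1.38 | turn z 0.000 tilt [-0.  0.  0.] then shift [-0.0004 -0.004   0.1036] n>=2
60.47012073075368 [[ 0.145 -0.96  -0.241  0.514]
 [ 0.989  0.141  0.036  0.05 ]
 [-0.    -0.243  0.97   0.354]
 [ 0.     0.     0.     1.   ]]
[313.03694685 186.98849388]
```

View pics/w1.png

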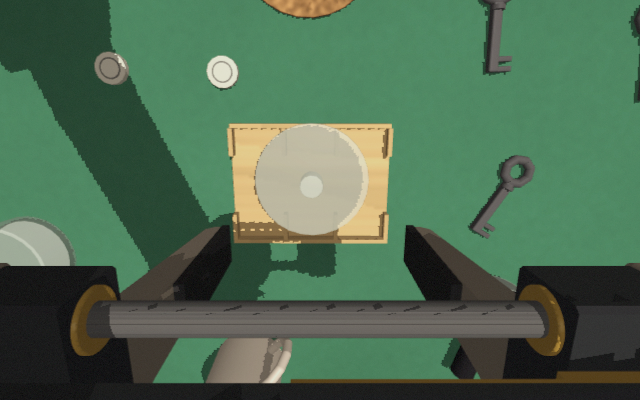

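The wrist view shows the knob at (312,186). The tray's front corners are at (229,125) and (392,125) and its back corners at (233,243) and (387,243). One key has its bow at (517,171) and shank end near (476,230), and the tokens are at (111,68) and (222,72).

```bash
python3 - <<'E'
from h import *
im=np.load("pics/w1.npy",allow_pickle=True).item()
q=lambda u,v,z:p2w(im,u,v,z)
print("knob",q(311.5,186,.05),"disc",q(311.5,180,.026))
C=[q(387.5,243,.018),q(233,243,.018),q(229,124.5,.010),q(393,124.5,.010)]
print("tray",np.mean(C,0),[np.linalg.norm(C[i]-C[i-1]).round(4) for i in range(4)])
e=C[0]-C[1]+C[3]-C[2];f=C[0]-C[3]+C[1]-C[2];print("yaw",np.arctan2(e[1],e[0])-np.pi/2,np.arctan2(f[1],f[0]))
P=q(517,171,.009);T=q(474,228,.009);d=T-P;L=np.linalg.norm(d);print("C",P,T,L,np.arctan2(d[1],d[0]),P+d/L*.0365)
print("tok",q(222,72,.007),q(111,68,.007))
E
```

```text
knob [0.57939027 0.03525679 0.05      ] disc [0.57862213 0.03497153 0.026     ]
tray [0.58656622 0.03265674 0.014     ] [np.float64(0.1213), np.float64(0.1615), np.float64(0.1213), np.float64(0.1611)]
yaw -0.14541155535086658 -0.15519542167129205
C [0.60303863 0.24250575 0.009     ] [0.65826779 0.19707671 0.009     ] 0.07151264222122579 -0.6883437045427855 [0.63122755 0.2193188  0.009     ]
tok [ 0.46593513 -0.03489384  0.007     ] [ 0.44705096 -0.1388673   0.007     ]
```

Call:
{"op": "jog_arm", "data": {"deltas": [[[0.0005, -0.0047, 0.035, 0, 0, 0, 0], [0, 0, 0.035, 0, 0, 0, 0], [0, 0, 0.035, 0, 0, 0, 0], [0, 0, 0.025, 0, 0, 0, 0.3], [0, 0, 0.013, 0, 0, 0, 0.5], [0, 0, 0.012, 0, 0, 0, 0.6], [0, 0, 0, 0, 0, 0, 0.65], [0, 0, 0, 0, 0, 0, 1], [0, 0, 0, 0, 0, 0, 1], [0, 0, 0, 0, 0, 0, 1], [0, 0, 0, 0, 0, 0, 1], [0, 0, 0, 0, 0, 0, 1]]], "force": 14}}

```text
t: 3.82
eef_pos: [0.5799, 0.0357, 0.0491]
eef_rot: [0.229, 3.133, 0.0]
wrist_force: [-0.6, -1.2, 4.2]
grip_width: 0.238
finger_force: 14.0
```

Call:
{"op": "jog_arm", "data": {"deltas": [[[0, 0, -0.005, 0, 0, 0, 1], [0, 0, -0.01, 0, 0, 0, 1], [0, 0, -0.025, 0, 0, 0, 1], [0, 0, -0.025, 0, 0, 0, 1], [0, 0, -0.015, 0, 0, 0, 1], [0.0022, -0.014, 0, 0, 0, 0, 1], [0.0045, -0.0279, 0, 0, 0, 0, 1], [0.0045, -0.0279, 0, 0, 0, 0, 1], [0.0045, -0.0279, 0, 0, 0, 0, 1], [0.0045, -0.0279, 0, 0, 0, 0, 1], [0.0045, -0.0279, 0, 0, 0, 0, 1], [0.0045, -0.0279, 0, 0, 0, 0, 1], [0.0045, -0.0279, 0, 0, 0, 0, 1], [0.0045, -0.0279, 0, 0, 0, 0, 1], [0.0045, -0.0279, 0, 0, 0, 0, 1], [0.0045, -0.0279, 0, 0, 0, 0, 1], [0.0045, -0.0279, 0, 0, 0, 0, 1], [0.0045, -0.0279, 0, 0, 0, 0, 1], [0.0045, -0.0279, 0, 0, 0, 0, 1], [0.0023, -0.0142, 0, 0, 0, 0, 1]]]}}

```text
t: 6.32
eef_pos: [0.4582, -0.3437, 0.1276]
eef_rot: [-0.233, -3.131, -0.0]
wrist_force: [0.2, -0.2, -3.2]
grip_width: 0.233
finger_force: 14.0
```

Call:
{"op": "jog_arm", "data": {"deltas": [[[0, 0, 0, 0, 0, 0, 1], [0, 0, 0, 0, 0, 0, 1], [0, 0, 0, 0, 0, 0, 1], [0, 0, 0, 0, 0, 0, 1]]]}}

```text
t: 6.82
eef_pos: [0.4609, -0.341, 0.1286]
eef_rot: [0.227, 3.133, 0.0]
wrist_force: [0.6, 0.2, -2.2]
grip_width: 0.232
finger_force: 14.0
```

```bash
python3 - <<'E'
from h import *
rows(.461,-.342,.0345)
im=get_image("wrist");np.save("pics/w2.npy",im,allow_pickle=True);cv2.imwrite("pics/w2.png",im["pixels"])
E
```

```text
t 6.83 pos [ 0.4609 -0.341   0.1286] yaw now 1.426 q7 2.15 | turn z 0.000 tilt [ 0.0003  0.0001 -0.    ] then shift [-0.0003 -0.001   0.0941] n>=2
```

View pics/w2.png

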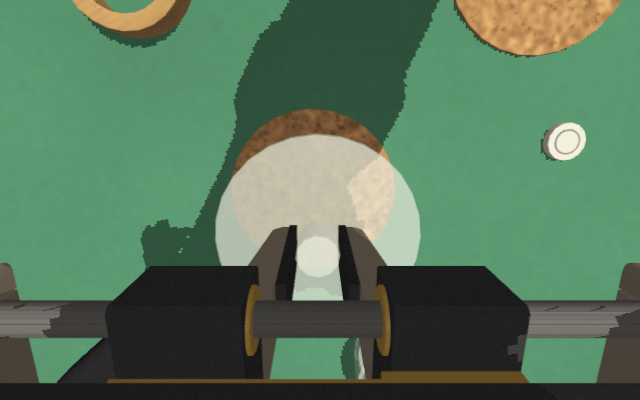

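The lid is held level above the farthest mat. Lowering it softly.

Call:
{"op": "jog_arm", "data": {"deltas": [[[0, -0.001, 0.03, 0, 0, 0, 1], [0, 0, 0.03, 0, 0, 0, 1], [0, 0, 0.015, 0, 0, 0, 1], [0, 0, 0.008, 0, 0, 0, 1], [0, 0, 0.004, 0, 0, 0, 1], [0, 0, 0.003, 0, 0, 0, 1], [0, 0, 0.001, 0, 0, 0, 1], [0, 0, 0.001, 0, 0, 0, 1], [0, 0, 0, 0, 0, 0, 1], [0, 0, 0, 0, 0, 0, 1]]]}}

```text
t: 8.12
eef_pos: [0.4604, -0.3429, 0.0367]
eef_rot: [0.229, 3.133, -0.0]
wrist_force: [0.1, -0.5, -2.6]
grip_width: 0.229
finger_force: 14.0
```

Call:
{"op": "jog_arm", "data": {"deltas": [[[0, 0, 0.0008, 0, 0, 0, 1], [0, 0, 0.0008, 0, 0, 0, 1], [0, 0, 0, 0, 0, 0, 1]]]}}

```text
t: 8.5
eef_pos: [0.4603, -0.3428, 0.0351]
eef_rot: [0.229, 3.133, 0.0]
wrist_force: [0.1, 1.1, 0.7]
grip_width: 0.232
finger_force: 14.0
```

Call:
{"op": "jog_arm", "data": {"deltas": [[[0, 0, 0, 0, 0, 0, 0.7], [0, 0, 0, 0, 0, 0, 0.6], [0, 0, 0, 0, 0, 0, 0.5], [0, 0, -0.01, 0, 0, 0, 0.5], [0, 0, -0.05, 0, 0, 0, 0.5], [0, 0, -0.06, 0, 0, 0, 0], [0, 0, -0.06, 0, 0, 0, 0], [-0.0036, 0.047, 0, 0, 0, 0, 0], [-0.0036, 0.047, 0, 0, 0, 0, 0], [-0.0036, 0.047, 0, 0, 0, 0, 0], [-0.0036, 0.047, 0, 0, 0, 0, 0], [-0.0036, 0.047, 0, 0, 0, 0, 0], [-0.0036, 0.047, 0, 0, 0, 0, 0], [-0.0036, 0.047, 0, 0, 0, 0, 0], [-0.0036, 0.047, 0, 0, 0, 0, 0], [-0.0036, 0.047, 0, 0, 0, 0, 0], [-0.0036, 0.047, 0, 0, 0, 0, 0], [-0.0036, 0.047, 0, 0, 0, 0, 0], [-0.0036, 0.047, 0, 0, 0, 0, 0], [-0.0036, 0.047, 0, 0, 0, 0, 0]]]}}

```text
t: 11.0
eef_pos: [0.5957, 0.2562, 0.2159]
eef_rot: [0.229, 3.132, 0.0]
wrist_force: [1.0, -0.3, -0.6]
grip_width: 1.003
finger_force: 0.0
```

Call:
{"op": "jog_arm", "data": {"deltas": [[[0, 0, 0, 0, 0, 0, 0], [0, 0, 0, 0, 0, 0, 0], [0, 0, 0, 0, 0, 0, 0], [0, 0, 0, 0, 0, 0, 0]]]}}

```text
t: 11.5
eef_pos: [0.5956, 0.2535, 0.2154]
eef_rot: [0.232, 3.133, -0.0]
wrist_force: [0.6, -0.8, 1.1]
grip_width: 1.0
finger_force: 0.0
```

```bash
python3 - <<'E'
from h import *
rows(.632,.2205,.0215,np.pi/2-.68)
im=get_image("wrist");np.save("pics/w3.npy",im,allow_pickle=True);cv2.imwrite("pics/w3.png",im["pixels"])
E
```

```text
t 11.50 pos [0.5956 0.2535 0.2154] yaw now 1.423 q7 1.00 | turn z 0.532 tilt [-0.0002  0.0004  0.    ] then shift [-0.0489 -0.0028  0.1939] n>=4
```

View pics/w3.png

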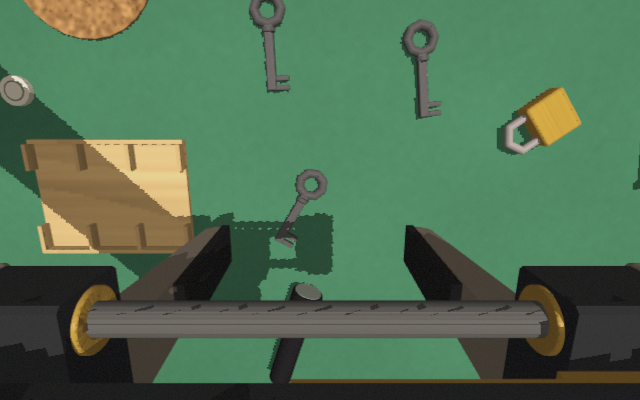

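The wrist view shows the keys with bows at (312,184), (421,39) and (267,11). Their shank tips are at about (281,238), (427,116) and (273,91).

```bash
python3 - <<'E'
from h import *
im=np.load("pics/w3.npy",allow_pickle=True).item()
for n,k in dict(C=(312,184.5,291,221),A=(421,39,426.5,117),B=(267,11,272.5,91)).items():
    P=p2w(im,*k[:2],.009);T=p2w(im,*k[2:],.009);d=T-P;L=np.linalg.norm(d);print(n,P.round(4),L.round(4),"yaw",np.arctan2(d[1],d[0]).round(3),"grip",(P+d/L*.0365).round(4))
crop(im,240,150,120,120,5,"w3c.png")
E
```

```text
C [0.6042 0.2463 0.009 ] 0.0468 yaw -0.662 grip [0.633  0.2239 0.009 ]
A [0.4781 0.3714 0.009 ] 0.0739 yaw 0.002 grip [0.5146 0.3715 0.009 ]
B [0.4324 0.2294 0.009 ] 0.0724 yaw -0.107 grip [0.4687 0.2255 0.009 ]
```

View pics/w3c.png

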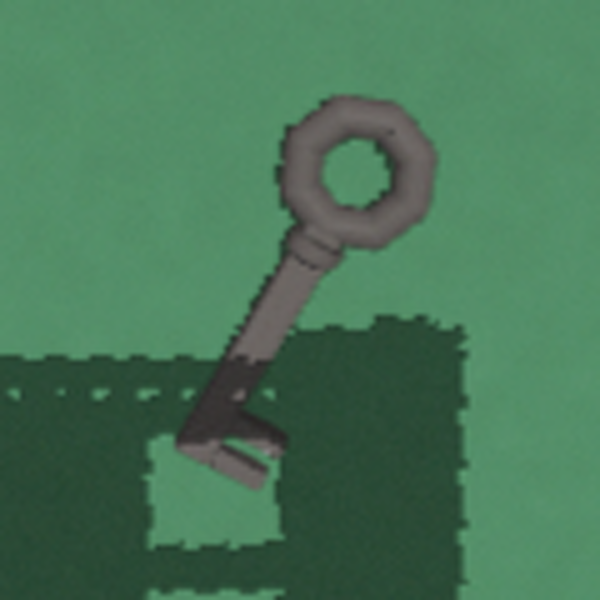

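Call:
{"op": "jog_arm", "data": {"deltas": [[[0, 0, 0, 0, 0, 0.1757, 0.5], [0, 0, 0, 0, 0, 0.1757, 0.5], [0, 0, 0, 0, 0, 0.1757, 0.5], [-0.0241, -0.0005, 0.03, 0, 0, 0, 0.5], [-0.0241, -0.0004, 0.03, 0, 0, 0, 0.5], [0, 0, 0.04, 0, 0, 0, 0.5], [0, 0, 0.04, 0, 0, 0, 0.5], [0, 0, 0.03, 0, 0, 0, 0.5], [0, 0, 0.014, 0, 0, 0, 0.5], [0, 0, 0.008, 0, 0, 0, 0.5], [0, 0, 0, 0, 0, 0, 0.5], [0, 0, 0, 0, 0, 0, 0.5]]], "force": 30}}

```text
t: 13.05
eef_pos: [0.6333, 0.2244, 0.0243]
eef_rot: [1.037, 2.964, 0.002]
wrist_force: [-0.6, -0.3, 0.6]
grip_width: 0.502
finger_force: 0.0
```

Call:
{"op": "jog_arm", "data": {"deltas": [[[-0.0006, -0.002, 0.0026, 0, 0, 0, 0.5], [0, 0, 0, 0, 0, 0, 0.7], [0, 0, 0, 0, 0, 0, 0.85], [0, 0, 0, 0, 0, 0, 1], [0, 0, 0, 0, 0, 0, 1], [0, 0, 0, 0, 0, 0, 1], [0, 0, 0, 0, 0, 0, 1], [0, 0, -0.01, 0, 0, 0, 1], [0, 0, -0.03, 0, 0, 0, 1], [0, 0, -0.04, 0, 0, 0, 1], [0, 0, -0.03, 0, 0, 0, 1], [0, 0, 0, 0, 0, 0, 1]]]}}

```text
t: 14.55
eef_pos: [0.6335, 0.2228, 0.1338]
eef_rot: [1.036, 2.961, 0.006]
wrist_force: [-1.3, -0.6, -1.5]
grip_width: 0.095
finger_force: 30.0
```

```bash
python3 - <<'E'
from h import *
rows(.6018,.0835,.029,np.pi/2-.147)
print(state()["grip_width"]*92)
im=get_image("wrist");np.save("pics/w4.npy",im,allow_pickle=True);cv2.imwrite("pics/w4.png",im["pixels"])
E
```

```text
t 14.55 pos [0.6335 0.2228 0.1338] yaw now 0.898 q7 0.61 | turn z -0.526 tilt [ 0.0052  0.0028 -0.    ] then shift [ 0.0115 -0.1427  0.1043] n>=3
8.699256804736843
```

View pics/w4.png

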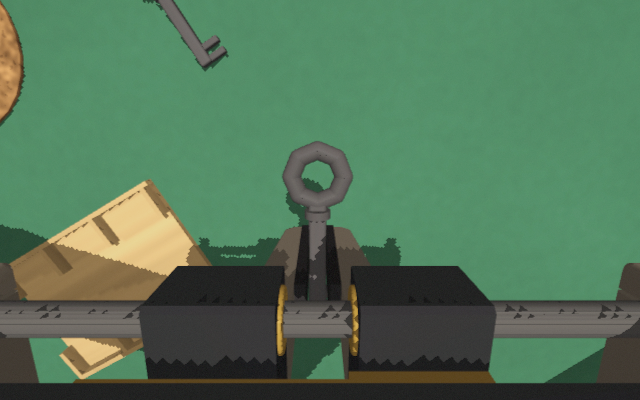

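The key is held, with its bow at (317.5,175) and its shank straight between the pads.

```bash
cat >> h.py <<'E'
def bow(im,u,v,dz=-.0125):
    s=state();P=p2w(im,u,v,s["eef_pos"][2]+dz);return R.from_rotvec(s["eef_rot"]).inv().apply(P-s["eef_pos"]).round(4)
E
python3 - <<'E'
from h import *
im=np.load("pics/w4.npy",allow_pickle=True).item();print(bow(im,317.5,175))
E
```

```text
[0.0357 0.0016 0.0125]
```

Call:
{"op": "jog_arm", "data": {"deltas": [[[0, 0, 0, 0, 0, -0.1753, 1], [0, 0, 0, 0, 0, -0.1753, 1], [0, 0, 0, 0, 0, -0.1753, 1], [0.0029, -0.0357, 0, 0, 0, 0, 1], [0.0029, -0.0357, 0, 0, 0, 0, 1], [0.0029, -0.0357, 0, 0, 0, 0, 1], [0.0028, -0.0356, 0, 0, 0, 0, 1], [0, 0, 0.03, 0, 0, 0, 1], [0, 0, 0.03, 0, 0, 0, 1], [0, 0, 0.02, 0, 0, 0, 1], [0, 0, 0, 0, 0, 0, 1], [0, 0, 0, 0, 0, 0, 1], [0, 0, 0, 0, 0, 0, 1]]]}}

```text
t: 16.23
eef_pos: [0.6003, 0.083, 0.0515]
eef_rot: [0.23, 3.131, 0.001]
wrist_force: [0.4, 0.1, -1.1]
grip_width: 0.094
finger_force: 30.0
```

```bash
python3 - <<'E'
from h import *
rows(.6018,.0835,.0275,np.pi/2-.147)
E
```

```text
t 16.23 pos [0.6003 0.083  0.0515] yaw now 1.424 q7 1.27 | turn z 0.000 tilt [ 0.0007  0.002  -0.    ] then shift [-0.0013  0.0007  0.0241] n>=1
```

Call:
{"op": "jog_arm", "data": {"deltas": [[[-0.0013, 0.0007, 0.012, 0, 0, 0, 1], [0, 0, 0.008, 0, 0, 0, 1], [0, 0, 0.004, 0, 0, 0, 1], [0, 0, 0, 0, 0, 0, 1], [0, 0, 0, 0, 0, 0, 0.85], [0, 0, 0, 0, 0, 0, 0.72], [0, 0, 0, 0, 0, 0, 0.7], [0, 0, -0.015, 0, 0, 0, 0.7], [0, 0, -0.04, 0, 0, 0, 0.7], [0, 0, -0.04, 0, 0, 0, 0.7], [0, 0, -0.04, 0, 0, 0, 0.7], [0.0305, 0.0242, 0, 0, 0, 0, 0.5], [0.0305, 0.0242, 0, 0, 0, 0, 0.5], [0.0305, 0.0242, 0, 0, 0, 0, 0.5], [0.0305, 0.0242, 0, 0, 0, 0, 0.5], [0.0305, 0.0242, 0, 0, 0, 0, 0.5], [0, 0, 0, 0, 0, -0.047, 0.5], [0, 0, 0, 0, 0, 0, 0.5], [0, 0, 0, 0, 0, 0, 0.5], [0, 0, 0, 0, 0, 0, 0.5]]]}}

```text
t: 18.73
eef_pos: [0.4681, 0.2248, 0.1616]
eef_rot: [0.16, 3.137, 0.0]
wrist_force: [0.2, -0.2, -0.3]
grip_width: 0.499
finger_force: 0.0
```

```bash
python3 - <<'E'
from h import *
rows(.4687,.226,.0215,np.pi/2-.1)
im=get_image("wrist");np.save("pics/w5.npy",im,allow_pickle=True);cv2.imwrite("pics/w5.png",im["pixels"])
E
```

```text
t 18.73 pos [0.4681 0.2248 0.1616] yaw now 1.469 q7 0.95 | turn z -0.002 tilt [ 0.      0.0003 -0.    ] then shift [-0.0004  0.0013  0.1401] n>=3
```

View pics/w5.png

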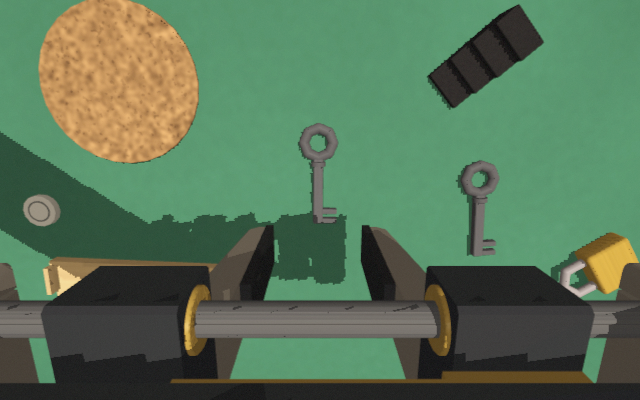

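Key B's bow is at (318.5,142) and its shank tip at (317.5,222), so it lies aligned with the tool. Key A's bow is at (479.5,180) and its tip at (475,255).

```bash
python3 - <<'E'
from h import *
im=np.load("pics/w5.npy",allow_pickle=True).item()
for n,k in dict(A=(479.5,180,475,255),B=(318.5,142,317.5,222)).items():
    P=p2w(im,*k[:2],.009);T=p2w(im,*k[2:],.009);d=T-P;L=np.linalg.norm(d);y=np.arctan2(d[1],d[0]);g=P+d/L*.0365;print(n,P.round(4),L.round(4),"yaw",y.round(3),"grip",g.round(4))
rows(g[0],g[1],.0215,y+np.pi/2)
E
```

```text
A [0.4765 0.3704 0.009 ] 0.0728 yaw -0.044 grip [0.513  0.3688 0.009 ]
B [0.4283 0.2297 0.009 ] 0.0736 yaw -0.112 grip [0.4645 0.2256 0.009 ]
t 18.77 pos [0.468  0.2248 0.1615] yaw now 1.469 q7 0.95 | turn z 0.011 tilt [-0.      0.0002  0.    ] then shift [0.0036 0.0003 0.14  ] n>=3
```

Call:
{"op": "jog_arm", "data": {"deltas": [[[0.0015, 0.0007, 0.04, 0, 0, 0.008, 0.5], [0, 0, 0.04, 0, 0, 0, 0.5], [0, 0, 0.03, 0, 0, 0, 0.5], [0, 0, 0.02, 0, 0, 0, 0.5], [0, 0, 0.007, 0, 0, 0, 0.5], [0, 0, 0.003, 0, 0, 0, 0.5], [0, 0, 0, 0, 0, 0, 0.5], [0, 0, 0, 0, 0, 0, 0.7], [0, 0, 0, 0, 0, 0, 0.85], [0, 0, 0, 0, 0, 0, 1], [0, 0, 0, 0, 0, 0, 1], [0, 0, 0, 0, 0, 0, 1], [0, 0, 0, 0, 0, 0, 1]]], "force": 30}}

```text
t: 20.4
eef_pos: [0.4664, 0.2261, 0.0215]
eef_rot: [0.17, 3.137, 0.0]
wrist_force: [-0.9, -0.7, 2.6]
grip_width: 0.089
finger_force: 30.0
```

Call:
{"op": "jog_arm", "data": {"deltas": [[[0, 0, -0.01, 0, 0, 0, 1], [0, 0, -0.03, 0, 0, 0, 1], [0, 0, -0.04, 0, 0, 0, 1], [0, 0, -0.02, 0, 0, 0, 1], [0, 0, 0, 0, 0, 0, 1], [0, 0, 0, 0, 0, 0, 1]]]}}

```text
t: 21.15
eef_pos: [0.4657, 0.2258, 0.1208]
eef_rot: [-0.17, -3.136, 0.001]
wrist_force: [-0.1, 0.8, -0.7]
grip_width: 0.093
finger_force: 30.0
```

```bash
python3 - <<'E'
from h import *
rows(.5942,.0321,.0275,np.pi/2-.147)
im=get_image("wrist");p=im["pixels"];g=cv2.cvtColor(p,cv2.COLOR_BGR2HSV)
m=(g[...,1]<70)&(g[...,2]>60)&(g[...,2]<150);m[:130]=0;m[207:]=0;m[:,:270]=0;m[:,370:]=0
v,u=np.nonzero(m);print(u.min(),u.max(),v.min(),m.sum());c=((u.min()+u.max())/2,v.min()+ (u.max()-u.min())/2);print(c,bow(im,*c))
cv2.imwrite("pics/w6.png",p)
E
```

```text
t 21.15 pos [0.4657 0.2258 0.1208] yaw now 1.463 q7 0.94 | turn z 0.039 tilt [-0.0007 -0.0009  0.    ] then shift [-0.1555 -0.1727  0.0933] n>=5
282 352 137 2903
(np.float64(317.0), np.float64(172.0)) [ 0.0381 -0.0002  0.0126]
```

Call:
{"op": "jog_arm", "data": {"deltas": [[[0, 0, 0, 0, 0, 0.039, 1], [-0.0314, -0.0345, 0, 0, 0, 0, 1], [-0.0314, -0.0345, 0, 0, 0, 0, 1], [-0.0314, -0.0345, 0, 0, 0, 0, 1], [-0.0314, -0.0345, 0, 0, 0, 0, 1], [-0.0314, -0.0345, 0, 0, 0, 0, 1], [0, 0, 0, 0, 0, 0, 1], [0, 0, 0.03, 0, 0, 0, 1], [0, 0, 0.03, 0, 0, 0, 1], [0, 0, 0.01, 0, 0, 0, 1], [0, 0, 0, 0, 0, 0, 1], [0, 0, 0, 0, 0, 0, 1], [0, 0, 0, 0, 0, 0, 1]]]}}

```text
t: 22.82
eef_pos: [0.5971, 0.0327, 0.0525]
eef_rot: [0.231, 3.131, 0.001]
wrist_force: [0.5, 0.5, -0.3]
grip_width: 0.09
finger_force: 30.0
```

```bash
python3 - <<'E'
from h import *
rows(.595,.0321,.0275,np.pi/2-.147)
E
```

```text
t 22.82 pos [0.5971 0.0327 0.0525] yaw now 1.424 q7 1.35 | turn z -0.000 tilt [ 0.0006  0.002  -0.    ] then shift [ 0.0021 -0.0009  0.025 ] n>=1
```

Call:
{"op": "jog_arm", "data": {"deltas": [[[0.002, -0.0009, 0.012, 0, 0, 0, 1], [0, 0, 0.008, 0, 0, 0, 1], [0, 0, 0.005, 0, 0, 0, 1], [0, 0, 0, 0, 0, 0, 1], [0, 0, 0, 0, 0, 0, 0.85], [0, 0, 0, 0, 0, 0, 0.72], [0, 0, 0, 0, 0, 0, 0.7], [0, 0, -0.015, 0, 0, 0, 0.7], [0, 0, -0.04, 0, 0, 0, 0.7], [0, 0, -0.04, 0, 0, 0, 0.7], [0, 0, -0.04, 0, 0, 0, 0.7], [0.0186, 0.0461, 0, 0, 0, 0, 0.5], [0.0186, 0.0461, 0, 0, 0, 0, 0.5], [0.0186, 0.0461, 0, 0, 0, 0, 0.5], [0.0186, 0.0461, 0, 0, 0, 0, 0.5], [0.0186, 0.0461, 0, 0, 0, 0, 0.5], [0.0186, 0.0461, 0, 0, 0, 0, 0.5], [0.0186, 0.0461, 0, 0, 0, 0, 0.5], [0, 0, 0, 0, 0, -0.112, 0.5], [0, 0, 0, 0, 0, 0, 0.5]]]}}

```text
t: 25.32
eef_pos: [0.5126, 0.3705, 0.1621]
eef_rot: [0.055, 3.141, 0.0]
wrist_force: [0.6, 0.1, 0.8]
grip_width: 0.5
finger_force: 0.0
```

Call:
{"op": "jog_arm", "data": {"deltas": [[[0, 0, 0, 0, 0, 0, 0.5], [0, 0, 0, 0, 0, 0, 0.5], [0, 0, 0, 0, 0, 0, 0.5]]]}}

```text
t: 25.7
eef_pos: [0.513, 0.3697, 0.1616]
eef_rot: [0.057, 3.141, -0.0]
wrist_force: [-0.4, -0.1, 0.2]
grip_width: 0.501
finger_force: 0.0
```

```bash
python3 - <<'E'
from h import *
rows(.5137,.370,.0215,np.pi/2-.035)
im=get_image("wrist");np.save("pics/w7.npy",im,allow_pickle=True);cv2.imwrite("pics/w7.png",im["pixels"])
t=get_image("top");np.save("pics/t7.npy",t,allow_pickle=True)
a=cv2.resize(im["pixels"][100:260,200:440],(480,320),interpolation=cv2.INTER_CUBIC)
b=cv2.resize(t["pixels"][140:250,260:400],None,fx=4,fy=4,interpolation=cv2.INTER_CUBIC)[:,:560]
c=np.zeros((b.shape[0],0,3),np.uint8)
o=np.zeros((600,800,3),np.uint8);o[:240,:360]=cv2.resize(a,(360,240));o[150:590,240:800]=b;o[:150,:360]=cv2.resize(a,(360,240))[:150];o[150:240,:240]=cv2.resize(a,(360,240))[150:,:240];cv2.imwrite("pics/m7.png",o)
E
```

```text
t 25.70 pos [0.513  0.3697 0.1616] yaw now 1.534 q7 0.84 | turn z -0.001 tilt [-0.      0.0002  0.    ] then shift [-0.0007  0.0004  0.1401] n>=3
```

View pics/m7.png

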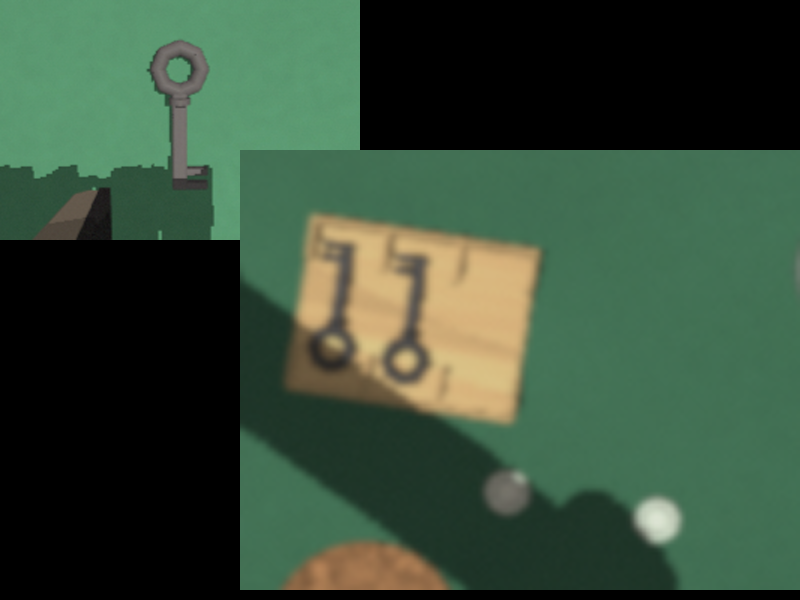

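Both placed keys lie well in compartments 3 and 2. Key A is lined up under the tool, so I'm grasping it.

Call:
{"op": "jog_arm", "data": {"deltas": [[[0, 0.0005, 0.04, 0, 0, 0, 0.5], [0, 0, 0.04, 0, 0, 0, 0.5], [0, 0, 0.03, 0, 0, 0, 0.5], [0, 0, 0.02, 0, 0, 0, 0.5], [0, 0, 0.007, 0, 0, 0, 0.5], [0, 0, 0.003, 0, 0, 0, 0.5], [0, 0, 0, 0, 0, 0, 0.5], [0, 0, 0, 0, 0, 0, 0.7], [0, 0, 0, 0, 0, 0, 0.85], [0, 0, 0, 0, 0, 0, 1], [0, 0, 0, 0, 0, 0, 1], [0, 0, 0, 0, 0, 0, 1], [0, 0, 0, 0, 0, 0, 1]]], "force": 30}}

```text
t: 27.42
eef_pos: [0.5128, 0.3708, 0.0215]
eef_rot: [0.055, 3.141, 0.0]
wrist_force: [-0.1, -0.3, 2.0]
grip_width: 0.091
finger_force: 30.0
```

Call:
{"op": "jog_arm", "data": {"deltas": [[[0, 0, -0.01, 0, 0, 0, 1], [0, 0, -0.03, 0, 0, 0, 1], [0, 0, -0.04, 0, 0, 0, 1], [0, 0, -0.02, 0, 0, 0, 1], [0, 0, 0, 0, 0, 0, 1], [0, 0, 0, 0, 0, 0, 1]]]}}

```text
t: 28.18
eef_pos: [0.512, 0.37, 0.1201]
eef_rot: [-0.055, -3.139, 0.002]
wrist_force: [0.5, -0.3, -1.3]
grip_width: 0.094
finger_force: 30.0
```

```bash
python3 - <<'E'
from h import *
rows(.587,-.0193,.0275,np.pi/2-.147)
im=get_image("wrist");p=im["pixels"];g=cv2.cvtColor(p,cv2.COLOR_BGR2HSV)
m=(g[...,1]<70)&(g[...,2]>60)&(g[...,2]<150);m[:130]=0;m[207:]=0;m[:,:270]=0;m[:,370:]=0
v,u=np.nonzero(m);c=((u.min()+u.max())/2,v.min()+ (u.max()-u.min())/2);print(c,bow(im,*c))
E
```

```text
t 28.18 pos [0.512  0.37   0.1201] yaw now 1.536 q7 0.83 | turn z 0.112 tilt [-0.0015 -0.0017  0.    ] then shift [-0.1314 -0.374   0.093 ] n>=7
(np.float64(317.5), np.float64(174.5)) [ 0.037  -0.0001  0.0126]
```

Call:
{"op": "jog_arm", "data": {"deltas": [[[0, 0, 0, 0, 0, 0.112, 1], [-0.0164, -0.0467, 0, 0, 0, 0, 1], [-0.0164, -0.0467, 0, 0, 0, 0, 1], [-0.0164, -0.0467, 0, 0, 0, 0, 1], [-0.0164, -0.0467, 0, 0, 0, 0, 1], [-0.0164, -0.0467, 0, 0, 0, 0, 1], [-0.0164, -0.0467, 0, 0, 0, 0, 1], [-0.0164, -0.0467, 0, 0, 0, 0, 1], [-0.0164, -0.0467, 0, 0, 0, 0, 1], [0, 0, 0, 0, 0, 0, 1], [0, 0, 0.03, 0, 0, 0, 1], [0, 0, 0.03, 0, 0, 0, 1], [0, 0, 0.01, 0, 0, 0, 1], [0, 0, 0, 0, 0, 0, 1], [0, 0, 0, 0, 0, 0, 1], [0, 0, 0, 0, 0, 0, 1]]]}}

```text
t: 30.22
eef_pos: [0.5885, -0.018, 0.0525]
eef_rot: [0.231, 3.131, 0.0]
wrist_force: [0.4, 0.3, -0.6]
grip_width: 0.089
finger_force: 30.0
```

```bash
python3 - <<'E'
from h import *
rows(.587,-.0193,.0275,np.pi/2-.147)
E
```

```text
t 30.23 pos [ 0.5885 -0.018   0.0525] yaw now 1.424 q7 1.42 | turn z 0.000 tilt [ 0.0004  0.0018 -0.    ] then shift [ 0.0013 -0.0015  0.025 ] n>=1
```

Call:
{"op": "jog_arm", "data": {"deltas": [[[0.0013, -0.0015, 0.012, 0, 0, 0, 1], [0, 0, 0.008, 0, 0, 0, 1], [0, 0, 0.005, 0, 0, 0, 1], [0, 0, 0, 0, 0, 0, 1], [0, 0, 0, 0, 0, 0, 0.85], [0, 0, 0, 0, 0, 0, 0.72], [0, 0, 0, 0, 0, 0, 0.7], [0, 0, -0.015, 0, 0, 0, 0.7], [0, 0, -0.04, 0, 0, 0, 0.7], [0, 0, -0.04, 0, 0, 0, 0.7], [0, 0, -0.04, 0, 0, 0, 0.7], [0.0392, -0.0108, 0, 0, 0, 0, 0.4], [0.0392, -0.0108, 0, 0, 0, 0, 0.4], [0.0392, -0.0108, 0, 0, 0, 0, 0.4], [0, 0, 0, 0, 0, 0, 0.4], [0, 0, 0, 0, 0, 0, 0.4], [0, 0, 0, 0, 0, 0, 0.4]]]}}

```text
t: 32.35
eef_pos: [0.4665, -0.034, 0.1618]
eef_rot: [0.23, 3.132, 0.0]
wrist_force: [-0.6, -0.2, 0.5]
grip_width: 0.6
finger_force: 0.0
```

```bash
python3 - <<'E'
from h import *
rows(.4658,-.034,.021,np.pi/2-.147)
im=get_image("wrist");np.save("pics/w8.npy",im,allow_pickle=True);cv2.imwrite("pics/w8.png",im["pixels"])
g=cv2.cvtColor(im["pixels"],cv2.COLOR_BGR2HSV)
print([(c,s[2:],p2w(im,*c,.007).round(4)) for c,s in blobs((g[...,1]<60)&(g[...,2]>110),300)[0]],w2p(im,[.4658,-.034,.007]))
t=get_image("top")["pixels"];cv2.imwrite("pics/t8.png",np.vstack([cv2.resize(t[140:240,170:370],(600,300),interpolation=cv2.INTER_CUBIC),cv2.resize(im["pixels"],(600,375))[:300]]))
E
```

```text
t 32.35 pos [ 0.4665 -0.034   0.1618] yaw now 1.424 q7 1.44 | turn z 0.000 tilt [ 0.0002  0.0013 -0.    ] then shift [ 8.000e-04 -1.000e-04  1.408e-01] n>=3
[(array([199.1, 180.4]), array([ 35,  34, 914], dtype=int32), array([ 0.4457, -0.1394,  0.007 ])), (array([316. , 184.1]), array([ 33,  33, 869], dtype=int32), array([ 0.4644, -0.0351,  0.007 ])), (array([ 21.7, 228.3]), array([  52,  107, 3951], dtype=int32), array([ 0.4663, -0.3148,  0.007 ])), (array([352.7, 312.4]), array([203,   2, 349], dtype=int32), array([ 0.5999, -0.0179,  0.007 ])), (array([313.5, 319.3]), array([ 283,    9, 2308], dtype=int32), array([ 0.6019, -0.0579,  0.007 ])), (array([314.7, 329. ]), array([ 284,    9, 2549], dtype=int32), array([ 0.6132, -0.0584,  0.007 ]))] [317.37744586 185.37316006]
```

View pics/t8.png

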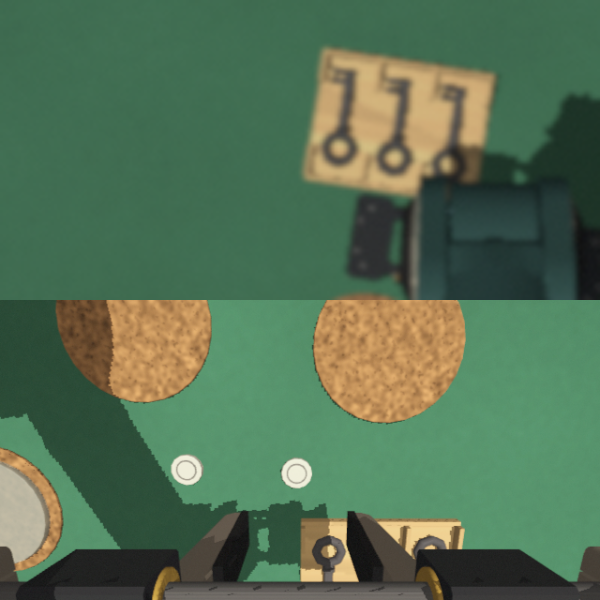

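All three keys are in the tray, and only two tokens exist. Picking token 1 with a light grip.

Call:
{"op": "jog_arm", "data": {"deltas": [[[0.0015, -0.001, 0.04, 0, 0, 0, 0.4], [0, 0, 0.04, 0, 0, 0, 0.4], [0, 0, 0.03, 0, 0, 0, 0.4], [0, 0, 0.02, 0, 0, 0, 0.4], [0, 0, 0.007, 0, 0, 0, 0.4], [0, 0, 0.004, 0, 0, 0, 0.4], [0, 0, 0, 0, 0, 0, 0.5], [0, 0, 0, 0, 0, 0, 0.6], [0, 0, 0, 0, 0, 0, 0.64], [0, 0, 0, 0, 0, 0, 0.7], [0, 0, 0, 0, 0, 0, 0.75], [0, 0, 0, 0, 0, 0, 0.75], [0, 0, 0, 0, 0, 0, 0.75]]], "force": 7}}

```text
t: 34.08
eef_pos: [0.4639, -0.035, 0.0207]
eef_rot: [0.231, 3.132, 0.0]
wrist_force: [-1.1, 0.8, 5.7]
grip_width: 0.318
finger_force: 7.0
```

Call:
{"op": "jog_arm", "data": {"deltas": [[[0, 0, -0.01, 0, 0, 0, 0.75], [0, 0, -0.03, 0, 0, 0, 0.75], [0, 0, -0.04, 0, 0, 0, 0.75], [0, 0, -0.03, 0, 0, 0, 0.75], [0, 0, 0, 0, 0, 0, 0.75], [0, 0, 0, 0, 0, 0, 0.75]]]}}

```text
t: 34.83
eef_pos: [0.463, -0.035, 0.1299]
eef_rot: [-0.231, -3.132, 0.0]
wrist_force: [0.2, 0.2, 0.5]
grip_width: 0.32
finger_force: 7.0
```

```bash
python3 - <<'E'
from h import *
rows(.622,-.2805,.04)
E
```

```text
t 34.83 pos [ 0.463  -0.035   0.1299] yaw now 1.424 q7 1.44 | turn z 0.000 tilt [-0.0001 -0.0008  0.    ] then shift [-0.1934 -0.2195  0.0898] n>=6
```

Call:
{"op": "jog_arm", "data": {"deltas": [[[-0.0242, -0.0274, 0, 0, 0, 0, 0.75], [-0.0242, -0.0274, 0, 0, 0, 0, 0.75], [-0.0242, -0.0274, 0, 0, 0, 0, 0.75], [-0.0242, -0.0274, -0.005, 0, 0, 0, 0.75], [-0.0242, -0.0274, -0.005, 0, 0, 0, 0.75], [-0.0242, -0.0274, 0, 0, 0, 0, 0.75], [-0.0242, -0.0274, 0, 0, 0, 0, 0.75], [-0.0242, -0.0274, 0, 0, 0, 0, 0.75], [0, 0, 0, 0, 0, 0, 0.75], [0, 0, 0, 0, 0, 0, 0.75], [0, 0, 0, 0, 0, 0, 0.75], [0, 0, 0, 0, 0, 0, 0.75]]]}}

```text
t: 36.33
eef_pos: [0.6228, -0.2792, 0.1405]
eef_rot: [-0.229, -3.133, -0.001]
wrist_force: [-0.2, 0.4, 0.7]
grip_width: 0.319
finger_force: 7.0
```

```bash
python3 - <<'E'
from h import *
rows(.622,-.2805,.04)
im=get_image("wrist");np.save("pics/w9.npy",im,allow_pickle=True);p=im["pixels"].copy()
for r,z in((.048,.045),(.044,.045)):
  for a in np.arange(0,6.28,.1):
    u=w2p(im,[.6225+r*np.cos(a),-.280+r*np.sin(a),z]);cv2.circle(p,tuple(int(x) for x in u.round()),0,(0,0,255),-1)
cv2.imwrite("pics/w9.png",cv2.resize(p[100:300,170:470],(750,500),interpolation=cv2.INTER_CUBIC))
E
```

```text
t 36.33 pos [ 0.6228 -0.2792  0.1405] yaw now 1.425 q7 1.85 | turn z 0.000 tilt [ 0.0004 -0.0001  0.    ] then shift [ 0.0006 -0.0015  0.1005] n>=2
```

View pics/w9.png

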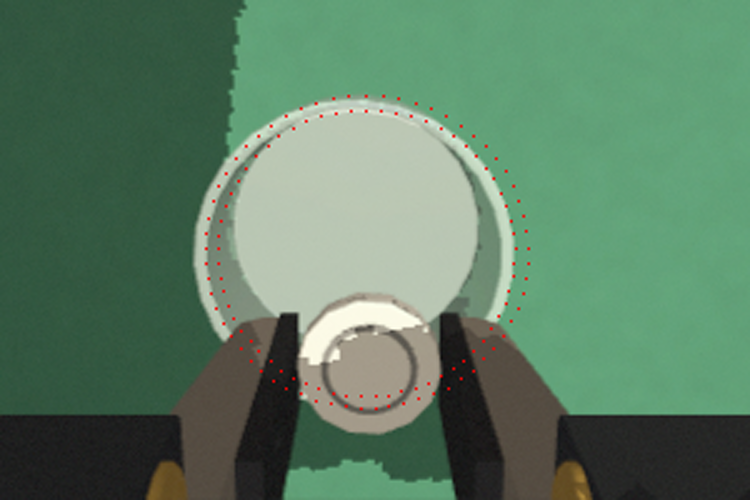

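The jar rim spans about 194 to 515 in the crop, left of the prediction by roughly 4 mm. I'll check the wrist camera's bias against the held token at crop (370,364).

```bash
python3 - <<'E'
from h import *
im=np.load("pics/w9.npy",allow_pickle=True).item();s=state();r=R.from_rotvec(s["eef_rot"])
print("tcp-pred",w2p(im,s["eef_pos"]+[0,0,-.0135]),"actual token 318,245.6")
for u in((194,250),(515,250),(356,98)): print(p2w(im,170+u[0]/2.5-.3,100+u[1]/2.5-.3,.045).round(4))
for y in(-.2800,-.2820,-.2840):print(w2p(im,[.6235,y,.045]))
E
```

```text
tcp-pred [317.13225462 246.08544883] actual token 318,245.6
[ 0.6125 -0.3302  0.045 ]
[ 0.6262 -0.236   0.045 ]
[ 0.5753 -0.2761  0.045 ]
[316.45722281 204.47706912]
[313.79575619 204.85150126]
[311.13575332 205.22572748]
```

Call:
{"op": "jog_arm", "data": {"deltas": [[[-0.0004, -0.0033, 0.02, 0, 0, 0, 0.75], [0, 0, 0.03, 0, 0, 0, 0.75], [0, 0, 0.03, 0, 0, 0, 0.75], [0, 0, 0.015, 0, 0, 0, 0.75], [0, 0, 0.01, 0, 0, 0, 0.75], [0, 0, 0, 0, 0, 0, 0.75], [0, 0, 0, 0, 0, 0, 0.75], [0, 0, 0, 0, 0, 0, 0.66], [0, 0, 0, 0, 0, 0, 0.62], [0, 0, 0, 0, 0, 0, 0.61], [0, 0, 0, 0, 0, 0, 0.61]]]}}

```text
t: 37.75
eef_pos: [0.6229, -0.2835, 0.0355]
eef_rot: [0.231, 3.133, -0.0]
wrist_force: [-0.1, 0.1, -0.4]
grip_width: 0.387
finger_force: 0.0
```

Call:
{"op": "jog_arm", "data": {"deltas": [[[0, 0, -0.02, 0, 0, 0, 0.61], [0, 0, -0.03, 0, 0, 0, 0.61], [0, 0, -0.04, 0, 0, 0, 0.61], [0, 0, -0.035, 0, 0, 0, 0.5], [0.0392, 0.0233, 0, 0, 0, 0, 0.4], [0.0392, 0.0233, 0, 0, 0, 0, 0.4], [0.0392, 0.0233, 0, 0, 0, 0, 0.4], [0.0392, 0.0233, 0, 0, 0, 0, 0.4], [0.0392, 0.0233, 0, 0, 0, 0, 0.4], [0, 0, 0, 0, 0, 0, 0.4], [0, 0, 0, 0, 0, 0, 0.4], [0, 0, 0, 0, 0, 0, 0.4]]]}}

```text
t: 39.25
eef_pos: [0.4473, -0.1405, 0.1609]
eef_rot: [0.232, 3.131, -0.001]
wrist_force: [-0.1, -0.4, -0.0]
grip_width: 0.599
finger_force: 0.0
```

```bash
python3 - <<'E'
from h import *
rows(.4455,-.1395,.0207)
im=get_image("wrist");np.save("pics/w10.npy",im,allow_pickle=True);cv2.imwrite("pics/w10.png",im["pixels"])
g=cv2.cvtColor(im["pixels"],cv2.COLOR_BGR2HSV)
print([(c,s[2:],p2w(im,*c,.007).round(4)) for c,s in blobs((g[...,1]<60)&(g[...,2]>100),300)[0] if c[1]<300])
t=get_image("top");np.save("pics/t10.npy",t,allow_pickle=True);g=cv2.cvtColor(t["pixels"],cv2.COLOR_BGR2HSV)
print([(c,s[2:]) for c,s in blobs((g[...,1]<60)&(g[...,2]>140),20)[0] if 150<c[0]<550])
E
```

```text
t 39.25 pos [ 0.4473 -0.1405  0.1609] yaw now 1.423 q7 1.68 | turn z 0.000 tilt [-0.0004  0.0017  0.    ] then shift [0.0021 0.0007 0.1402] n>=3
[(array([317.3, 184.4]), array([ 34,  34, 871], dtype=int32), array([ 0.4455, -0.1404,  0.007 ])), (array([103.7, 223.3]), array([ 122,  100, 9517], dtype=int32), array([ 0.4531, -0.3431,  0.007 ])), (array([237.8, 242.2]), array([ 36,  30, 426], dtype=int32), array([ 0.4899, -0.2231,  0.007 ]))]
[(array([340.7, 105.9]), array([ 37,  35, 450], dtype=int32)), (array([413.8, 170. ]), array([ 27,  28, 601], dtype=int32)), (array([440.1, 227.3]), array([ 32,  38, 866], dtype=int32))]
```

```bash
python3 - <<'E'
from h import *
t=np.load("pics/t10.npy",allow_pickle=True).item()
for P in([.49,-.223,.007],[.4455,-.1395,.007],[.6227,-.2835,.012]):
    u=w2p(t,P).round().astype(int);print(u);print(t["pixels"][u[1]-6:u[1]+7:3,u[0]-9:u[0]+10:3].tolist())
im=np.load("pics/w8.npy",allow_pickle=True).item()["pixels"];im2=np.load("pics/w10.npy",allow_pickle=True).item()["pixels"]
print(im[242,225:260:6].tolist(),im2[242,225:260:6].tolist())
# jar in this wrist view
E
```

```text
[394 217]
[[[46, 48, 30], [36, 37, 22], [34, 37, 23], [32, 38, 22], [35, 44, 26], [35, 47, 26], [36, 48, 27]], [[54, 57, 37], [44, 45, 29], [45, 47, 29], [42, 43, 26], [39, 41, 25], [35, 36, 22], [33, 36, 23]], [[54, 57, 36], [46, 49, 30], [54, 56, 36], [51, 54, 34], [50, 52, 33], [46, 49, 30], [44, 46, 29]], [[54, 56, 36], [55, 58, 37], [60, 63, 41], [58, 61, 38], [57, 59, 37], [55, 57, 36], [53, 56, 35]], [[52, 56, 35], [61, 64, 41], [65, 68, 43], [63, 66, 42], [61, 64, 40], [62, 64, 42], [59, 62, 39]]]
[365 233]
[[[45, 44, 42], [44, 42, 41], [64, 67, 63], [66, 75, 67], [28, 28, 28], [37, 38, 39], [98, 111, 115]], [[45, 43, 42], [46, 44, 43], [71, 74, 71], [57, 63, 60], [30, 30, 31], [53, 57, 59], [103, 118, 122]], [[45, 44, 42], [45, 44, 42], [95, 102, 97], [39, 42, 41], [31, 32, 33], [74, 83, 87], [77, 88, 87]], [[57, 88, 105], [43, 62, 72], [68, 82, 86], [32, 34, 35], [36, 37, 37], [96, 109, 113], [56, 62, 54]], [[46, 45, 44], [47, 48, 47], [43, 47, 50], [27, 28, 28], [44, 47, 49], [101, 116, 119], [53, 56, 37]]]
[416 170]
[[[131, 145, 128], [133, 148, 132], [160, 177, 167], [167, 185, 176], [140, 155, 141], [130, 145, 128], [130, 145, 128]], [[130, 144, 127], [151, 168, 158], [178, 196, 189], [185, 205, 197], [167, 185, 176], [131, 146, 130], [130, 144, 128]], [[131, 145, 128], [146, 162, 154], [177, 195, 189], [188, 207, 200], [174, 191, 183], [132, 147, 130], [130, 145, 127]], [[131, 145, 128], [130, 145, 130], [162, 180, 171], [168, 186, 177], [146, 161, 147], [130, 144, 128], [130, 145, 127]], [[131, 145, 128], [130, 144, 127], [131, 145, 128], [131, 145, 128], [131, 145, 127], [130, 144, 127], [130, 145, 127]]]
[[57, 79, 45], [75, 87, 97], [76, 88, 100], [75, 88, 99], [29, 30, 32], [31, 33, 34]] [[60, 82, 47], [82, 94, 105], [83, 96, 105], [78, 91, 102], [31, 32, 31], [29, 28, 31]]
```

The first token is confirmed in the jar, and that extra blob is just the finger. Picking token 2.

Call:
{"op": "jog_arm", "data": {"deltas": [[[0.0018, 0.0004, 0.04, 0, 0, 0, 0.4], [0, 0, 0.04, 0, 0, 0, 0.4], [0, 0, 0.03, 0, 0, 0, 0.4], [0, 0, 0.02, 0, 0, 0, 0.4], [0, 0, 0.007, 0, 0, 0, 0.4], [0, 0, 0.003, 0, 0, 0, 0.4], [0, 0, 0, 0, 0, 0, 0.5], [0, 0, 0, 0, 0, 0, 0.6], [0, 0, 0, 0, 0, 0, 0.64], [0, 0, 0, 0, 0, 0, 0.7], [0, 0, 0, 0, 0, 0, 0.75], [0, 0, 0, 0, 0, 0, 0.75], [0, 0, 0, 0, 0, 0, 0.75]]], "force": 7}}

```text
t: 40.98
eef_pos: [0.4446, -0.139, 0.0207]
eef_rot: [0.231, 3.132, -0.0]
wrist_force: [0.2, 0.3, 6.0]
grip_width: 0.322
finger_force: 7.0
```

Call:
{"op": "jog_arm", "data": {"deltas": [[[0, 0, -0.01, 0, 0, 0, 0.75], [0, 0, -0.03, 0, 0, 0, 0.75], [0, 0, -0.04, 0, 0, 0, 0.75], [0, 0, -0.04, 0, 0, 0, 0.75], [0, 0, 0, 0, 0, 0, 0.75], [0, 0, 0, 0, 0, 0, 0.75]]]}}

```text
t: 41.72
eef_pos: [0.4438, -0.1387, 0.1401]
eef_rot: [-0.231, -3.133, -0.0]
wrist_force: [-0.7, 0.1, -0.1]
grip_width: 0.317
finger_force: 7.0
```

```bash
python3 - <<'E'
from h import *
rows(.6226,-.2828,.04,np.pi/2-.147)
E
```

```text
t 41.73 pos [ 0.4438 -0.1387  0.1401] yaw now 1.424 q7 1.69 | turn z -0.000 tilt [ 0.0001 -0.0005  0.    ] then shift [-0.198  -0.1164  0.1   ] n>=5
```

Call:
{"op": "jog_arm", "data": {"deltas": [[[-0.033, -0.0194, 0, 0, 0, 0, 0.75], [-0.033, -0.0194, 0, 0, 0, 0, 0.75], [-0.033, -0.0194, 0, 0, 0, 0, 0.75], [-0.033, -0.0194, 0, 0, 0, 0, 0.75], [-0.033, -0.0194, 0, 0, 0, 0, 0.75], [-0.033, -0.0194, 0, 0, 0, 0, 0.75], [0, 0, 0, 0, 0, 0, 0.75], [0, 0, 0, 0, 0, 0, 0.75], [0, 0, 0, 0, 0, 0, 0.75], [0, 0, 0, 0, 0, 0, 0.75]]]}}

```text
t: 42.98
eef_pos: [0.6228, -0.2824, 0.1405]
eef_rot: [-0.23, -3.133, -0.001]
wrist_force: [0.3, 0.6, 0.4]
grip_width: 0.318
finger_force: 7.0
```

```bash
python3 - <<'E'
from h import *
rows(.6226,-.2828,.04,np.pi/2-.147)
E
```

```text
t 42.98 pos [ 0.6228 -0.2824  0.1405] yaw now 1.424 q7 1.86 | turn z 0.000 tilt [ 0.0003 -0.0002  0.    ] then shift [ 1.000e-04 -5.000e-04  1.005e-01] n>=2
```

Call:
{"op": "jog_arm", "data": {"deltas": [[[0, 0, 0.03, 0, 0, 0, 0.75], [0, 0, 0.03, 0, 0, 0, 0.75], [0, 0, 0.025, 0, 0, 0, 0.75], [0, 0, 0.015, 0, 0, 0, 0.75], [0, 0, 0, 0, 0, 0, 0.75], [0, 0, 0, 0, 0, 0, 0.75], [0, 0, 0, 0, 0, 0, 0.66], [0, 0, 0, 0, 0, 0, 0.62], [0, 0, 0, 0, 0, 0, 0.61], [0, 0, 0, 0, 0, 0, 0.61], [0, 0, -0.02, 0, 0, 0, 0.61], [0, 0, -0.04, 0, 0, 0, 0.61], [0, 0, -0.05, 0, 0, 0, 0.5], [0, 0, -0.05, 0, 0, 0, 0.3], [-0.02, 0, 0, 0, 0, 0, 0], [-0.02, 0, 0, 0, 0, 0, 0], [0, 0, 0, 0, 0, 0, 0], [0, 0, 0, 0, 0, 0, 0], [0, 0, 0, 0, 0, 0, 0]]]}}

```text
t: 45.35
eef_pos: [0.662, -0.289, 0.2007]
eef_rot: [-0.231, -3.133, 0.0]
wrist_force: [-0.1, -0.0, -0.2]
grip_width: 0.999
finger_force: 0.0
```

```bash
python3 - <<'E'
from h import *
im=get_image("wrist");np.save("pics/w11.npy",im,allow_pickle=True);p=im["pixels"].copy();t=get_image("top");np.save("pics/t11.npy",t,allow_pickle=True)
rows(.4604,-.3429,.0355)
print("jarpred",w2p(im,[.6227,-.2832,.045]))
for z,r,c in((.045,.048,(0,0,255)),):
  for a in np.arange(0,6.28,.12):
    u=w2p(im,[.6227+r*np.cos(a),-.2832+r*np.sin(a),z]);cv2.circle(p,tuple(int(x) for x in u.round()),0,c,-1)
q=t["pixels"].copy()
a=cv2.resize(p[80:280,180:440],(780,600),interpolation=cv2.INTER_CUBIC)
b=cv2.resize(q[150:190,395:435],(240,240),interpolation=cv2.INTER_CUBIC)
c=cv2.resize(q[155:215,265:340],(240,192),interpolation=cv2.INTER_CUBIC)
o=np.zeros((600,800,3),np.uint8);o[:430,:540]=cv2.resize(p[90:262,210:426],(540,430),interpolation=cv2.INTER_CUBIC);o[:240,545:785]=b;o[260:452,545:785]=c
cv2.imwrite("pics/m11.png",o)
E
```

```text
t 45.45 pos [ 0.6622 -0.2891  0.2006] yaw now 1.423 q7 1.84 | turn z 0.000 tilt [-0.     -0.0001  0.    ] then shift [ 0.1917 -0.0829  0.1651] n>=5
jarpred [317.60293875 142.25988858]
```

View pics/m11.png

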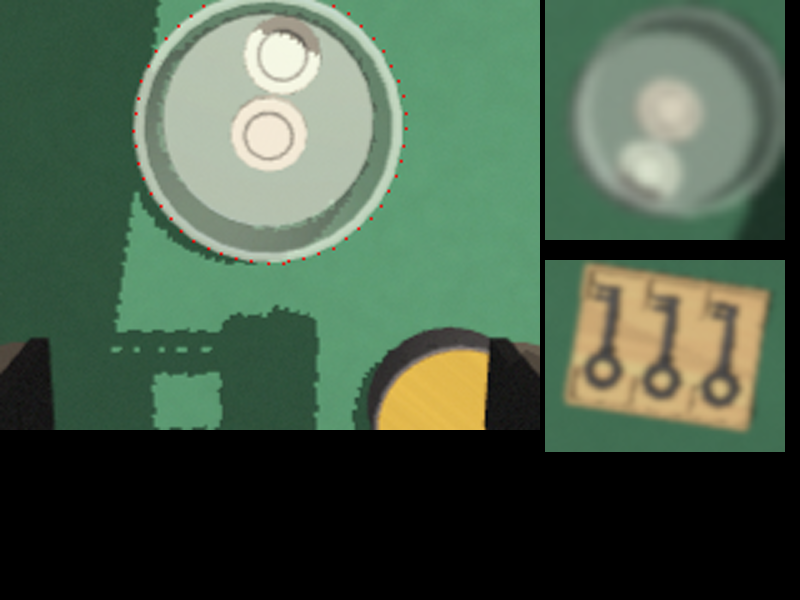

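Both tokens are in the jar, the three keys lie well in the tray, and the jar circle at (0.6227,-0.2832) fits the rim. Going back for the lid.

Call:
{"op": "jog_arm", "data": {"deltas": [[[0.032, -0.0138, 0, 0, 0, 0, 0.4], [0.032, -0.0138, 0, 0, 0, 0, 0.4], [0.032, -0.0138, 0, 0, 0, 0, 0.4], [0.032, -0.0138, 0, 0, 0, 0, 0.4], [0.032, -0.0138, 0, 0, 0, 0, 0.4], [0.032, -0.0138, 0, 0, 0, 0, 0.4], [0, 0, 0.03, 0, 0, 0, 0.4], [0, 0, 0.04, 0, 0, 0, 0.4], [0, 0, 0.03, 0, 0, 0, 0.4], [0, 0, 0, 0, 0, 0, 0.4], [0, 0, 0, 0, 0, 0, 0.4], [0, 0, 0, 0, 0, 0, 0.4]]], "force": 14}}

```text
t: 46.95
eef_pos: [0.4615, -0.3433, 0.102]
eef_rot: [0.231, 3.131, -0.002]
wrist_force: [0.8, 0.3, -0.0]
grip_width: 0.598
finger_force: 0.0
```

```bash
python3 - <<'E'
from h import *
rows(.4604,-.3429,.0355,np.pi/2-.147)
im=get_image("wrist");np.save("pics/w12.npy",im,allow_pickle=True)
g=cv2.cvtColor(im["pixels"],cv2.COLOR_BGR2HSV);m=(g[...,1]<70)&(g[...,2]>90)
print(w2p(im,[.4604,-.3429,.036]))
print([(c,s) for c,s in blobs(m,300)[0] if c[1]<300])
gr=cv2.medianBlur(cv2.cvtColor(im["pixels"],cv2.COLOR_BGR2GRAY),3)[:265]
print(cv2.HoughCircles(gr,cv2.HOUGH_GRADIENT,1,20,param1=80,param2=14,minRadius=12,maxRadius=30))
E
```

```text
t 46.95 pos [ 0.4615 -0.3433  0.102 ] yaw now 1.424 q7 2.08 | turn z -0.000 tilt [-0.0011  0.0026  0.    ] then shift [0.0013 0.0003 0.0665] n>=2
[318.00287212 213.31853517]
[(array([318.2, 198. ]), array([  242,   125,   201,   153, 17186], dtype=int32)), (array([  6.3, 277.6]), array([  0, 263,  17,  29, 346], dtype=int32))]
[[[318.5 212.5  15. ]
  [538.5  24.5  21.3]]]
```

Call:
{"op": "jog_arm", "data": {"deltas": [[[0.0013, 0.0003, 0.03, 0, 0, 0, 0.4], [0, 0, 0.02, 0, 0, 0, 0.5], [0, 0, 0.01, 0, 0, 0, 0.6], [0, 0, 0.0055, 0, 0, 0, 0.65], [0, 0, 0, 0, 0, 0, 0.65], [0, 0, 0, 0, 0, 0, 0.72], [0, 0, 0, 0, 0, 0, 0.78], [0, 0, 0, 0, 0, 0, 0.9], [0, 0, 0, 0, 0, 0, 1], [0, 0, 0, 0, 0, 0, 1]]], "force": 14}}

```text
t: 48.25
eef_pos: [0.4598, -0.3425, 0.0355]
eef_rot: [0.231, 3.132, -0.001]
wrist_force: [-0.2, 0.4, 6.2]
grip_width: 0.231
finger_force: 14.0
```

Call:
{"op": "jog_arm", "data": {"deltas": [[[0, 0, -0.005, 0, 0, 0, 1], [0, 0, -0.015, 0, 0, 0, 1], [0, 0, -0.03, 0, 0, 0, 1], [0, 0, -0.03, 0, 0, 0, 1], [0, 0, -0.02, 0, 0, 0, 1], [0, 0, -0.02, 0, 0, 0, 1], [0, 0, 0, 0, 0, 0, 1], [0, 0, 0, 0, 0, 0, 1]]]}}

```text
t: 49.25
eef_pos: [0.4589, -0.3418, 0.1544]
eef_rot: [-0.231, -3.132, -0.001]
wrist_force: [0.0, 0.6, -1.3]
grip_width: 0.234
finger_force: 14.0
```

```bash
python3 - <<'E'
from h import *
rows(.6227,-.2829,.09,np.pi/2-.147)
E
```

```text
t 49.25 pos [ 0.4589 -0.3418  0.1544] yaw now 1.424 q7 2.07 | turn z -0.000 tilt [ 0.0005 -0.0009  0.    ] then shift [-0.1535  0.0822  0.0643] n>=4
```

Call:
{"op": "jog_arm", "data": {"deltas": [[[-0.0192, 0.0103, 0, 0, 0, 0, 1], [-0.0192, 0.0103, 0, 0, 0, 0, 1], [-0.0192, 0.0103, 0, 0, 0, 0, 1], [-0.0192, 0.0103, 0, 0, 0, 0, 1], [-0.0192, 0.0103, 0, 0, 0, 0, 1], [-0.0192, 0.0103, 0, 0, 0, 0, 1], [-0.0192, 0.0103, 0, 0, 0, 0, 1], [-0.0192, 0.0101, 0, 0, 0, 0, 1], [0, 0, 0, 0, 0, 0, 1], [0, 0, 0.03, 0, 0, 0, 1], [0, 0, 0.02, 0, 0, 0, 1], [0, 0, 0.01, 0, 0, 0, 1], [0, 0, 0, 0, 0, 0, 1], [0, 0, 0, 0, 0, 0, 1], [0, 0, 0, 0, 0, 0, 1]]]}}

```text
t: 51.12
eef_pos: [0.6239, -0.2837, 0.0959]
eef_rot: [0.231, 3.131, -0.001]
wrist_force: [0.2, 0.7, -2.8]
grip_width: 0.235
finger_force: 14.0
```

```bash
python3 - <<'E'
from h import *
rows(.6227,-.2829,.0765,np.pi/2-.147)
E
```

```text
t 51.12 pos [ 0.6239 -0.2837  0.0959] yaw now 1.424 q7 1.87 | turn z -0.000 tilt [-0.0004  0.0016  0.    ] then shift [0.0014 0.0006 0.0194] n>=1
```

Call:
{"op": "jog_arm", "data": {"deltas": [[[0.0013, 0.0005, 0.008, 0, 0, 0, 1], [0, 0, 0.005, 0, 0, 0, 1], [0, 0, 0.003, 0, 0, 0, 1], [0, 0, 0.001, 0, 0, 0, 1], [0, 0, 0, 0, 0, 0, 1], [0, 0, 0, 0, 0, 0, 1], [0, 0, 0, 0, 0, 0, 1]]]}}

```text
t: 52.0
eef_pos: [0.6222, -0.2828, 0.0781]
eef_rot: [0.231, 3.133, -0.0]
wrist_force: [-0.9, 0.3, -2.9]
grip_width: 0.232
finger_force: 14.0
```

Call:
{"op": "jog_arm", "data": {"deltas": [[[0, 0, 0.001, 0, 0, 0, 1], [0, 0, 0, 0, 0, 0, 1], [0, 0, 0, 0, 0, 0, 1]]]}}

```text
t: 52.38
eef_pos: [0.6222, -0.2827, 0.0769]
eef_rot: [-0.231, -3.133, -0.0]
wrist_force: [0.3, 0.2, -2.1]
grip_width: 0.236
finger_force: 14.0
```

Call:
{"op": "jog_arm", "data": {"deltas": [[[0, 0, 0.0006, 0, 0, 0, 1], [0, 0, 0, 0, 0, 0, 1], [0, 0, 0, 0, 0, 0, 1]]]}}

```text
t: 52.75
eef_pos: [0.6222, -0.2827, 0.0767]
eef_rot: [0.231, 3.133, 0.0]
wrist_force: [-1.9, -0.1, 3.7]
grip_width: 0.236
finger_force: 14.0
```

Contact is made with a few newtons. Releasing.

Call:
{"op": "jog_arm", "data": {"deltas": [[[0, 0, 0, 0, 0, 0, 0.74], [0, 0, 0, 0, 0, 0, 0.7], [0, 0, 0, 0, 0, 0, 0.6], [0, 0, 0, 0, 0, 0, 0.5], [0, 0, -0.01, 0, 0, 0, 0.5], [0, 0, -0.03, 0, 0, 0, 0.5], [0, 0, -0.05, 0, 0, 0, 0.5], [0, 0, -0.05, 0, 0, 0, 0.3], [-0.02, 0, 0, 0, 0, 0, 0], [-0.02, 0, 0, 0, 0, 0, 0], [0, 0, 0, 0, 0, 0, 0], [0, 0, 0, 0, 0, 0, 0], [0, 0, 0, 0, 0, 0, 0], [0, 0, 0, 0, 0, 0, 0]]]}}

```text
t: 54.5
eef_pos: [0.6613, -0.2887, 0.2165]
eef_rot: [-0.231, -3.133, -0.0]
wrist_force: [-0.1, -0.4, 0.4]
grip_width: 1.004
finger_force: 0.0
```

```bash
python3 - <<'E'
from h import *
im=get_image("wrist");t=get_image("top");s=state();print(s["eef_pos"],s["wrist_force"].round(2))
g=cv2.cvtColor(im["pixels"],cv2.COLOR_BGR2HSV);m=(g[...,1]<75)&(g[...,2]>90)
print([(c,s_) for c,s_ in blobs(m,800)[0] if c[1]<300])
gr=cv2.medianBlur(cv2.cvtColor(im["pixels"],cv2.COLOR_BGR2GRAY),3)
for lo,hi,z in((10,25,.077),(50,85,.053)):
    h=cv2.HoughCircles(gr[:260],cv2.HOUGH_GRADIENT,1,40,param1=80,param2=14,minRadius=lo,maxRadius=hi)
    if h is not None:
        for c in h[0][:4]: print(c,p2w(im,c[0],c[1],z).round(4))
print("pred",w2p(im,[.6227,-.2832,.077]),w2p(im,[.6227,-.2832,.053]))
def seen(n,P):
    u=w2p(t,P).round().astype(int);print(n,u,t["pixels"][u[1],u[0]])
for y in(-.052,0,.052):
    P=np.array([.5863,.0333,.015])+y*np.array([.1465,.989,0]);seen("shank",P);seen("bow",P-.046*np.array([.989,-.1465,0])+.0)
cv2.imwrite("pics/end.png",im["pixels"])
E
```

```text
[ 0.66151621 -0.2886324   0.21643689] [ 0.66 -0.53  0.26]
[(array([317.3, 139.5]), array([  256,    78,   124,   124, 11976], dtype=int32)), (array([545.5, 249.3]), array([ 484,  220,  140,   73, 4976], dtype=int32))]
[582.5  16.5  22.1] [ 0.5554 -0.0669  0.077 ]
[336.5 118.5  22.2] [ 0.6037 -0.2644  0.077 ]
[335.5 158.5  24.4] [ 0.6364 -0.2696  0.077 ]
[595.5 241.5  18.3] [ 0.7448 -0.0479  0.077 ]
[316.5 139.5  50.7] [ 0.6202 -0.2835  0.053 ]
[565.5  67.5  56.7] [ 0.5907 -0.0622  0.053 ]
[620.5  39.5  77.8] [ 0.5748 -0.0169  0.053 ]
[234.5 225.5  58.7] [ 0.6898 -0.3737  0.053 ]
pred [317.257538   144.81805352] [317.26361596 142.2320461 ]
shank [322 185] [ 80  98 111]
bow [319 201] [101 140 166]
shank [303 182] [78 86 94]
bow [301 198] [ 95 125 143]
shank [285 179] [75 88 99]
bow [282 195] [ 95 128 147]
```

```bash
python3 -c "
from workcell import close_job;print(close_job())"
```

```text
the job is handed in; nothing more can be done
None
```

I handed the job in at about 54 s: the lid went to the farthest mat first, then the three keys went into their own compartments, ring end to the front lip, both tokens went into the jar, and the lid now covers it about 2–3 mm off centre by my last measurement.

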